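Pack the gel frames and latch the filter case

TASK

Put every round gel frame that is on the counter into the plywood filter case and shut its lid. Then hook the toggle latch's wire loop over the keeper on the lid and press the latch lever fully down so that it pulls the lid tight on its seal; last of all swing the hasp down over the staple. Leave the lens hood, lamp bracket, prism and thumb nut where they are.

Things in the scene. Friction and masses are not known exactly. Their poses are not given: they have to be found in the camera images.
- case: fixed plywood case, 122 (x) x 202 (y) x 90 mm high without lid, walls 6 mm; origin: centre of its underside; x points from the latch side to the lid-hinge side (away from the robot), y left, z up. The well is 110 x 190 mm, its floor 35 mm above the counter (55 mm deep). On the -x face sit the toggle latch (y = +62 mm) and the hasp (y = -68 mm); both hinge about axes along y
- lid (a joint): angle of the lid (rad): 0 shut flat, 1.95 open at its stop. Plywood 122 x 202 x 8 mm, 0.25 kg, free but damped hinge: below about 1.5 it sinks shut by itself in about 2 s. A springy rubber seal strip holds it at about 0.03 (front edge 4 mm up) until the latch pulls it to about 0.01; that takes about 5 N at the front edge
- case_lid_hinge (a point): point on the lid's hinge axis (along the case's y) in the middle of the case's far (+x) top edge, 90 mm above the counter: the underside of the lid lies at this height when shut
- lid_edge (a point): middle of the lid's front (free) edge, on its upper (outer) face, 122 mm from the hinge
- keeper_seat (a point): centre line of the loop's bar when it lies on the keeper's seat against the +x face of its post; axes as the lid's (lid shut: as the case's). The keeper: a steel seat 20 mm wide (y), 6 mm above the lid top, 26 mm long to +x of here; in front of it a post 20 mm wide, 4 mm thick, 13 mm higher than this point. Lid shut: 60 mm to -x of the case's origin, 108 mm up
- lever (a joint): angle of the latch lever (rad): 0 fully closed, lying on its sloped base and pointing to -x and 35 degrees down; 2.0 open at its stop, standing 80 degrees up from -x, almost upright. Friction (0.04 N m) holds it where it is left; past the last 0.25 rad it is over centre and stays shut
- lever_pin (a point): centre of the lever's hinge pin (fixed to the case; axis along the case's y)
- lever_tip (a point): point near the lever's free end, 48 mm from its pin; the lever is a flat steel bar 24 mm wide (y), 6 mm thick, 50 mm long from the pin
- loop (a joint): angle of the wire loop relative to the lever (rad): about 0 when hooked and the lever closed; grows as it swings up off the keeper and back towards the robot. With the lever at 2.0 it stands upright at about 2.9 and lies on the keeper at about 1.55. It turns freely: at 3.35 it leans back on its stop; pushed forward past upright it falls towards the lid
- loop_pin (a point): centre of the pin that joins the loop to the lever, 14 mm from the lever's pin; it moves with the lever
- loop_bar (a point): centre of the loop's cross bar, 53 mm from the loop pin: round steel, 8 mm thick, 34 mm long (y), between two 6 mm side wires. It clears the keeper's post only with the lever well open (above about 1.4); closing the lever then draws it against the post and pulls the lid down
- hasp (a joint): angle of the hasp (rad): 0 lying flat on the shut lid with the staple through its slot, pointing to +x; 1.57 upright; 2.6 leaning back towards the robot at its stop. Friction (0.03 N m) holds it where it is left
- hasp_pin (a point): centre of the hasp's hinge axis (fixed to the case; axis along the case's y), 101 mm above the counter
- hasp_tip (a point): near the free end of the hasp, 58 mm from its axis; the hasp is a steel leaf 62 mm long, 32 mm wide, 4 mm thick with a slot 14 x 26 mm in the middle
- staple (a point): top of the steel staple on the lid that the slot of the hasp drops over; it stands 16 mm above the lid, 8 mm wide (y), 16 mm long
- frame0: round gel frame (flat dark steel ring): outer diameter 66 mm, inner 44 mm, 10 mm thick, 0.06 kg; lies flat; origin at the centre of its underside, z along its axis. Between two and four frames are there; they may be piled up in the case
- frame1: round gel frame (flat dark steel ring): outer diameter 66 mm, inner 44 mm, 10 mm thick, 0.06 kg; lies flat; origin at the centre of its underside, z along its axis. Between two and four frames are there; they may be piled up in the case
- frame2: round gel frame (flat dark steel ring): outer diameter 66 mm, inner 44 mm, 10 mm thick, 0.06 kg; lies flat; origin at the centre of its underside, z along its axis. Between two and four frames are there; they may be piled up in the case
- frame3: round gel frame (flat dark steel ring): outer diameter 66 mm, inner 44 mm, 10 mm thick, 0.06 kg; lies flat; origin at the centre of its underside, z along its axis. Between two and four frames are there; they may be piled up in the case
- hood: bystander: olive plastic lens hood, an open cone 60 to 84 mm wide and 55 mm tall; origin: centre of its underside
- bracket: bystander: bronze U-shaped lamp bracket, 100 x 30 x 54 mm; origin: centre of its underside
- prism: bystander: clear glass prism standing on end, 50 mm tall, 42 mm wide; origin: centre of its underside
- thumbnut: bystander: brass thumb nut, 34 mm wide, 20 mm tall; origin: centre of its underside

How it is judged:
By the outcome, as a careful person would: the job done as asked, in the order asked, and still so for the second after the job is handed in, with the robot touching nothing.
Of frame0, frame1, frame2, frame3 only 2 to 4 are there at a start; the rules pass over those that are not, and their reading is None.
At some moment in a run one of frame0, frame1, frame2, frame3 may be knocked a few centimetres aside while the robot is not near it.
Once in a run the grip may slacken for a moment while it holds something.
It also fails if it takes over 210 s, if anything falls off the work surface, if the arm or the gripper's body presses on something with over 40 N, if the wrist force passes 120 N, or if a joint passes its speed limit or range.

ROBOT

A 7-joint arm with a two-finger parallel gripper is mounted at the origin on the work surface. World frame = base frame: x ahead of the robot, y to its left, z up, the work surface at z = 0. Lengths are in mm, angles in rad, forces in N, time in s.
With the tool pointing down it reaches from about 400 to 875 mm from the base axis. Payload 6.5 kg.
Tool frame: the origin (TCP) lies at the very end of the fingers, on their centre line; the grasp point (between the pads) lies 19 mm behind it; z points along the fingers, y is the line along which they close (so a half turn about z gives the same grasp; the last joint's range is limited). The gripper opens to 85 mm and grips with 20 to 120 N. Pads are 22 mm wide; open, the fingers measure 114 mm over their backs; the gripper's body (76 mm by 85 mm) begins 54 mm behind the grasp point. The pads swing forward as they close: fully open they stand 13 mm farther back than shut.
Start: joints at [1.119, 0.536, -0.004, 1.538, 0.003, 1.067, -0.071], TCP at [244.59, -602.217, 231.29] pointing down, gripper open.
Joint ranges: [-2.7, 2.7], [-0.37, 2.16], [-1.27, 1.26], [0.24, 2.4], [-1.31, 4.45], [0.19, 1.91], [-2.76, 2.76]. Speed limits (rad/s): [2.39, 2.39, 3.14, 3.14, 3.14, 3.14, 3.14].

INTERFACE

Orientations are given as a rotation vector (axis times angle).
In Python, from cell import telemetry, optics, close_job gives the robot as it stands.
- The arm moves only by the tool step_arm, never from a script. Its argument "motion" is a list of rows, each a list of 5 numbers: the opening, from -1 (shut) to 1 (fully open), so that 0 is half open, then the shift along the tool's x, y, z in m, then the turn about the tool's z in rad. In form: [[gripper, tx, ty, tz, roll], ...]. A call has 1 to 10 rows; each row shifts and turns the commanded pose from where the row before left it, along the tool's axes as they then stand; what a row does not reach is not made up. A row lasts 1/8 s, in which the tool goes at most 62.5 mm and 10.7 degrees, less where a joint would pass 70% of its speed; a pose out of reach is approached as far as the arm can. A call with a gripper value outside its range is refused whole. The fingers move at their own pace and stop on an object; "force" is the grip in N (left out, the last holds). Time passes only in rows, so rows that do not move let the fingers close. It gives the time, the measured TCP pose, the force, the opening and the grip force at its end, in the units of the state.
- telemetry.get_state(): the state, without advancing time (a new reading comes with each control period).
- optics.capture(name): name is "scene" or "top" or "wrist"; returns (picture, depth): 480x640x3 uint8, red, green, blue; 480x640 float32, mm along the optical axis (not along the pixel's ray), 0 where there is no reading.
- optics.camera_info(name): a dict with "fx", "fy", "cx", "cy" (pixels), "origin" and "attitude" of the camera in the world; the wrist camera has in their place "hand_eye" (4x4, takes a point from camera to tool coordinates, whose origin is the TCP and whose axes are the flange's). Camera axes: x right, y up, looking along -z (the intrinsics and any distortion apply to the point x, -y, -z); pixel columns grow to the right and rows downward; lengths in mm; the calibration is good to about 2 mm. A picture is of the moment at which its call begins: read the wrist's pose just before it. camera_info takes no time and is no camera call.
- close_job(): hands the job in; it is judged then, once.
The state is a dict: "time": time; "q": joint angles; "qd": joint speeds; "joint_efforts": joint torques, N m; "eef_pos": TCP position; "tool_rot": TCP orientation; "wrist_force": force on the tool from outside, world axes, zero at the start; "torque": the same for the moment, N m; "gripper_width": opening from 0.0 (shut) to 1.0 (fully open); "gripper_force": force on a finger pad.
Only numpy, scipy, OpenCV 4.12 (cv2) and the standard library are available. Lean on these libraries where they do the work, as an engineer would, in place of code of your own. Each camera call takes 0.05 s, during which the arm holds its last target. There are 200 camera calls.

## Working session

There is one attempt and no reset: what is moved stays moved. The work goes in short steps, Python scripts to look and compute and a tool call to move; the robot and the scene stay as the last step left them, time stands still between calls to the robot, and variables do not carry over. Pictures are saved under pics/ and viewed, at most 14 in all, crops included, and the job is handed in when it is done.

Besides the shell and the picture viewer there is one more tool, called after "Emit:" as name(argument=value, ...), one argument or row to a line, values as JSON. step_arm: Moves the arm, as the interface text tells. Its arguments: {"type":"object","properties":{"motion":{"type":"array"},"force":{"type":"number"}},"required":["motion"]}

```bash
ls; mkdir -p pics; cat > h.py <<'E'
import numpy as np, cv2
from scipy.spatial.transform import Rotation as R
from cell import telemetry, optics, close_job
np.set_printoptions(precision=1,suppress=True)
def cap(name,png=None):
    s=telemetry.get_state(); p,d=optics.capture(name); i=optics.camera_info(name)
    if name=='wrist':
        T=np.eye(4);T[:3,:3]=R.from_rotvec(s['tool_rot']).as_matrix();T[:3,3]=s['eef_pos']
        M=T@np.array(i['hand_eye'])
    else:
        M=np.eye(4);a=np.array(i['attitude']);M[:3,:3]=a if a.shape==(3,3) else R.from_rotvec(a).as_matrix();M[:3,3]=i['origin']
    if png: cv2.imwrite('pics/'+png,p[:,:,::-1])
    return p,d,i,M
def cloud(d,i,M):
    v,u=np.mgrid[0:480,0:640]
    P=np.stack([(u-i['cx'])/i['fx']*d,-(v-i['cy'])/i['fy']*d,-d],-1)
    W=P@M[:3,:3].T+M[:3,3]; W[d<=0]=np.nan
    return W
E
python3 - <<'E'
from h import *
print(telemetry.get_state())
for n in ('scene','top','wrist'): print(n,optics.camera_info(n))
for n in ('scene','top'):
    p,d,i,M=cap(n,n+'0.png'); np.savez(n+'0.npz',p=p,d=d,W=cloud(d,i,M))
E
```

```text
pics
{'time': 0.0, 'q': array([ 1.1,  0.5, -0. ,  1.5,  0. ,  1.1, -0.1]), 'qd': array([ 0., -0., -0.,  0., -0., -0.,  0.]), 'joint_efforts': array([ -0. , -58.3,   1. , -25.9,   0. ,   0. ,   0. ]), 'eef_pos': array([ 244.3, -601.7,  230.4]), 'tool_rot': array([-3.1, -0.6,  0. ]), 'wrist_force': array([-0.1,  0. , -0.8]), 'torque': array([-0.1, -0. , -0. ]), 'gripper_force': 0.0, 'gripper_width': 0.9982183728150993}
scene {'fx': 485.2269391339295, 'fy': 485.2269391339295, 'cx': 325.7578590819111, 'cy': 235.252422990868, 'origin': array([ 970.8, -595.2,  873.6]), 'attitude': array([0.7, 0.2, 0.5])}
top {'fx': 532.5214817778, 'fy': 532.5214817778, 'cx': 321.964641641971, 'cy': 244.52943166231918, 'origin': array([ 302.9,   66.5, 1131.2]), 'attitude': array([ 0.2, -0.2, -1.5])}
wrist {'fx': 405.72603888093835, 'fy': 405.72603888093835, 'cx': 316.93546660776093, 'cy': 236.2001801061984, 'hand_eye': array([[  -0. ,    0.9,    0.3,   81.8],
       [   1. ,    0. ,   -0. ,   -0.2],
       [  -0. ,    0.3,   -0.9, -143.3],
       [   0. ,    0. ,    0. ,    1. ]])}
```

View pics/scene0.png

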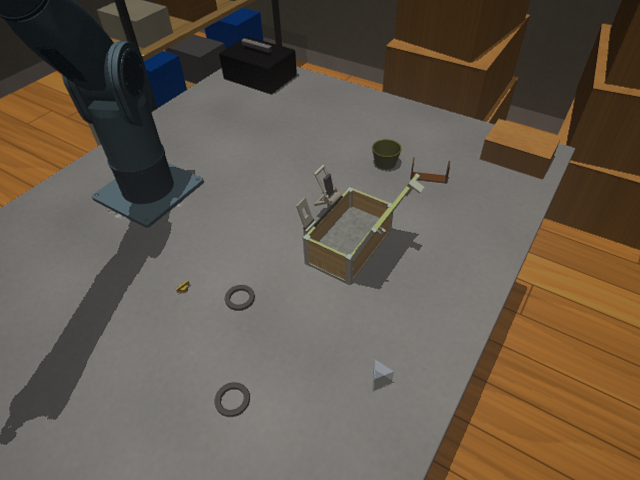

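View pics/top0.png

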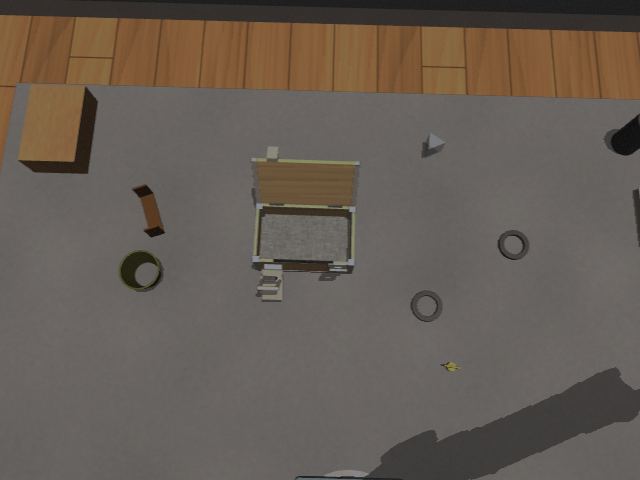

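The scene shows the open case, with the lid leaning back and the loop and hasp standing up. Two rings lie on the counter, at top pixels (427,306) and (514,245), and the well looks empty. The thumb nut is at (451,366), the prism at (434,142), the hood at (140,271) and the bracket at (148,212).

```bash
python3 - <<'E'
from h import *
W=np.load('top0.npz')['W'];Ws=np.load('scene0.npz')['W'];p=np.load('top0.npz')['p']
# rings via height in top view
for c in ((427,306),(514,245)):
    u,v=c; S=W[v-22:v+22,u-22:u+22].reshape(-1,3)
    print('floor',np.nanmedian(S[:,2]))
    g=S[(S[:,2]>5)&(S[:,2]<20)]; (cx,cy),r=cv2.minEnclosingCircle(g[:,:2].astype(np.float32)); print(c,len(g),g.mean(0),cx,cy,r)
# case walls: points at z 82..95 
S=W[190:275,245:365].reshape(-1,3); g=S[(S[:,2]>84)&(S[:,2]<94)]
print('rim',cv2.minAreaRect(g[:,:2].astype(np.float32)),len(g))
S=W[215:255,265:345].reshape(-1,3); print('well floor',np.nanpercentile(S[:,2],[5,50,95]))
for n,q in dict(lidtop_l=(256,162),lidtop_r=(356,164),keeper=(272,153),hasp=(338,268),loop=(270,270),lever=(272,280),rimFL=(256,262),rimFR=(351,264),rimBL=(260,208),rimBR=(352,210),prism=(434,142),nut=(451,366),hood=(140,271)).items(): print(n,W[q[1],q[0]])
img=cv2.resize(p[145:310,235:375],None,fx=4,fy=4,interpolation=cv2.INTER_CUBIC)
s=np.load('scene0.npz')['p'][155:290,285:435]
s=cv2.resize(s,None,fx=4,fy=4,interpolation=cv2.INTER_CUBIC)
cv2.imwrite('pics/c1.png',s[:,:,::-1])
print('scene pts'); 
for q in ((323,170),(326,195),(303,203),(310,222),(417,185),(349,191),(393,208),(306,237),(350,254)): print(q,Ws[q[1],q[0]])
E
```

```text
floor 0.5775985377737243
(427, 306) 433 [ 450.5 -156.6    9.5] 446.351806640625 -161.83973693847656 48.66960525512695
floor 0.7324190935948991
(514, 245) 416 [ 589.3 -349.1    9.4] 586.5146484375 -337.3522644042969 49.97106170654297
rim ((570.2489624023438, 104.178466796875), (150.89578247070312, 203.7974090576172), 0.29258468747138977) 1156
well floor [32.1 35.5 39.1]
lidtop_l [685.8 193.7 200.6]
lidtop_r [685.2   7.1 205. ]
keeper [701.8 164.  207.1]
hasp [498.3  35.2 149.6]
loop [503.9 169.1  82.8]
lever [480.8 162.6  99.8]
rimFL [518.  197.1  90. ]
rimFR [518.6   7.7  92.1]
rimBL [630.6 195.   91. ]
rimBR [631.1   7.   92.1]
prism [ 806.8 -174.2   47.4]
nut [ 326.9 -202.9   20. ]
hood [510.3 457.4  -0.7]
scene pts
(323, 170) [365.4 324.3  -3.2]
(326, 195) [485.6 152.   86.5]
(303, 203) [497.6  40.1 153.3]
(310, 222) [513.5  40.2 102.7]
(417, 185) [705.9 166.6 203.9]
(349, 191) [527.6 191.4  88.9]
(393, 208) [692.1  82.8 197.9]
(306, 237) [523.9   7.2  88.7]
(350, 254) [610.3  55.9  35.2]
```

View pics/c1.png

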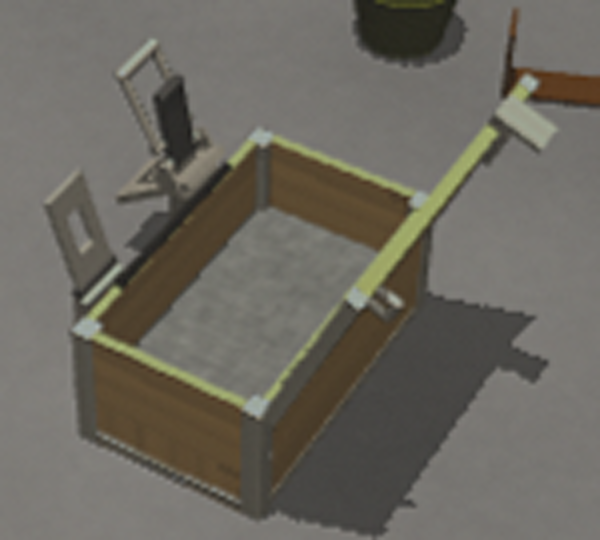

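```bash
cat >> h.py <<'E'
def pose(s=None):
    s=s or telemetry.get_state(); X=R.from_rotvec(s['tool_rot']).as_matrix()
    return np.array(s['eef_pos']),X
def plan(tgt,yaw=None,n=10,grip=1,start=None):
    p,X=pose()
    psi=np.arctan2(X[1,0],X[0,0])
    if start is not None: p=np.array(start[:3],float); psi=np.radians(start[3]) if len(start)>3 else psi
    dy=0 if yaw is None else (np.radians(yaw)-psi+np.pi)%(2*np.pi)-np.pi
    d=(np.array(tgt)-p)/n/1000; out=[]
    for k in range(n):
        a=psi+dy*k/n
        out.append([grip,round(d[0]*np.cos(a)+d[1]*np.sin(a),4),round(d[0]*np.sin(a)-d[1]*np.cos(a),4),round(-d[2],4),round(-dy/n,3)])
    print('from',p,'yaw',np.degrees(psi).round(1),'tilt',X[2,2].round(4)); print(out)
E
python3 - <<'E'
from h import *
from scipy.optimize import least_squares
W=np.load('top0.npz')['W']
for u,v in ((427,306),(514,245)):
    S=W[v-22:v+22,u-22:u+22].reshape(-1,3)
    g=S[(S[:,2]>7)&(S[:,2]<13)]; c=np.median(g[:,:2],0)
    g=g[np.linalg.norm(g[:,:2]-c,axis=1)<45]
    f=least_squares(lambda q: np.linalg.norm(g[:,:2]-q,axis=1)-27.5,c,loss='soft_l1',f_scale=3); r=np.linalg.norm(g[:,:2]-f.x,axis=1)
    print(f.x,len(g),np.percentile(r,[2,50,98]))
plan((450,-160,200),180,20)
E
```

```text
[ 450.6 -156.8] 352 [22.1 27.9 32.5]
[ 589.2 -349.3] 331 [21.9 28.  32.9]
from [ 244.4 -601.7  230.5] yaw 22.1 tilt -1.0
[[1, np.float64(0.0178), np.float64(-0.0166), np.float64(0.0015), np.float64(-0.138)], [1, np.float64(0.0199), np.float64(-0.014), np.float64(0.0015), np.float64(-0.138)], [1, np.float64(0.0217), np.float64(-0.0111), np.float64(0.0015), np.float64(-0.138)], [1, np.float64(0.023), np.float64(-0.008), np.float64(0.0015), np.float64(-0.138)], [1, np.float64(0.0239), np.float64(-0.0048), np.float64(0.0015), np.float64(-0.138)], [1, np.float64(0.0243), np.float64(-0.0015), np.float64(0.0015), np.float64(-0.138)], [1, np.float64(0.0243), np.float64(0.0019), np.float64(0.0015), np.float64(-0.138)], [1, np.float64(0.0238), np.float64(0.0052), np.float64(0.0015), np.float64(-0.138)], [1, np.float64(0.0229), np.float64(0.0084), np.float64(0.0015), np.float64(-0.138)], [1, np.float64(0.0215), np.float64(0.0115), np.float64(0.0015), np.float64(-0.138)], [1, np.float64(0.0197), np.float64(0.0143), np.float64(0.0015), np.float64(-0.138)], [1, np.float64(0.0176), np.float64(0.0169), np.float64(0.0015), np.float64(-0.138)], [1, np.float64(0.0151), np.float64(0.0191), np.float64(0.0015), np.float64(-0.138)], [1, np.float64(0.0123), np.float64(0.021), np.float64(0.0015), np.float64(-0.138)], [1, np.float64(0.0093), np.float64(0.0225), np.float64(0.0015), np.float64(-0.138)], [1, np.float64(0.0061), np.float64(0.0236), np.float64(0.0015), np.float64(-0.138)], [1, np.float64(0.0028), np.float64(0.0242), np.float64(0.0015), np.float64(-0.138)], [1, np.float64(-0.0005), np.float64(0.0244), np.float64(0.0015), np.float64(-0.138)], [1, np.float64(-0.0039), np.float64(0.0241), np.float64(0.0015), np.float64(-0.138)], [1, np.float64(-0.0072), np.float64(0.0233), np.float64(0.0015), np.float64(-0.138)]]
```

Emit:
step_arm(
  motion=[
    [1, 0.018, -0.017, 0.001, -0.14],
    [1, 0.02, -0.014, 0.001, -0.14],
    [1, 0.022, -0.011, 0.001, -0.14],
    [1, 0.023, -0.008, 0.001, -0.14],
    [1, 0.024, -0.005, 0.001, -0.14],
    [1, 0.024, -0.001, 0.001, -0.14],
    [1, 0.024, 0.002, 0.001, -0.14],
    [1, 0.024, 0.005, 0.001, -0.14],
    [1, 0.023, 0.008, 0.001, -0.14],
    [1, 0.021, 0.011, 0.001, -0.14],
  ],
)

```text
time: 1.35
eef_pos: [344.7, -379.5, 221.0]
tool_rot: [-1.964, -2.451, -0.0]
wrist_force: [1.2, 0.5, -0.5]
gripper_width: 0.997
gripper_force: 0.0
```

Emit:
step_arm(
  motion=[
    [1, 0.02, 0.014, 0.002, -0.14],
    [1, 0.018, 0.017, 0.002, -0.14],
    [1, 0.015, 0.019, 0.002, -0.14],
    [1, 0.012, 0.021, 0.002, -0.14],
    [1, 0.009, 0.022, 0.002, -0.14],
    [1, 0.006, 0.024, 0.002, -0.14],
    [1, 0.003, 0.024, 0.002, -0.14],
    [1, 0, 0.024, 0.002, -0.14],
    [1, -0.004, 0.024, 0.002, -0.14],
    [1, -0.007, 0.023, 0.002, -0.14],
  ],
)

```text
time: 2.6
eef_pos: [439.2, -156.3, 201.0]
tool_rot: [0.077, -3.14, -0.0]
wrist_force: [-0.0, 0.6, -0.6]
gripper_width: 0.999
gripper_force: 0.0
```

```bash
cat >> h.py <<'E'
def ring(W,c0,zlo=6,zhi=14):
    from scipy.optimize import least_squares
    S=W.reshape(-1,3); S=S[np.isfinite(S[:,2])]
    g=S[(S[:,2]>zlo)&(S[:,2]<zhi)&(np.hypot(S[:,0]-c0[0],S[:,1]-c0[1])<70)]
    c=np.median(g[:,:2],0); g=g[np.linalg.norm(g[:,:2]-c,axis=1)<45]
    f=least_squares(lambda q: np.linalg.norm(g[:,:2]-q,axis=1)-27.5,c,loss='soft_l1',f_scale=3); r=np.linalg.norm(g[:,:2]-f.x,axis=1)
    print('ring',f.x,len(g),np.percentile(r,[2,50,98]),'z',np.median(g[:,2])); return f.x
E
python3 - <<'E'
from h import *
p,d,i,M=cap('wrist','w1.png'); W=cloud(d,i,M); ring(W,(450,-157))
p,d,i,M=cap('top'); W=cloud(d,i,M); ring(W,(450,-157)); ring(W,(589,-349))
p,X=pose(); print(p,X)
E
```

```text
ring [ 452.4 -158.1] 2531 [22.  27.6 32.5] z 10.640968172459566
ring [ 450.  -156.7] 239 [21.6 27.5 32.3] z 9.660517257006632
  return _methods._mean(a, axis=axis, dtype=dtype,
  ret = um.true_divide(
Traceback (most recent call last):
  File "h.py", line 37, in ring
    f=least_squares(lambda q: np.linalg.norm(g[:,:2]-q,axis=1)-27.5,c,loss='soft_l1',f_scale=3); r=np.linalg.norm(g[:,:2]-f.x,axis=1)
ValueError: Initial guess is outside of provided bounds
```

View pics/w1.png

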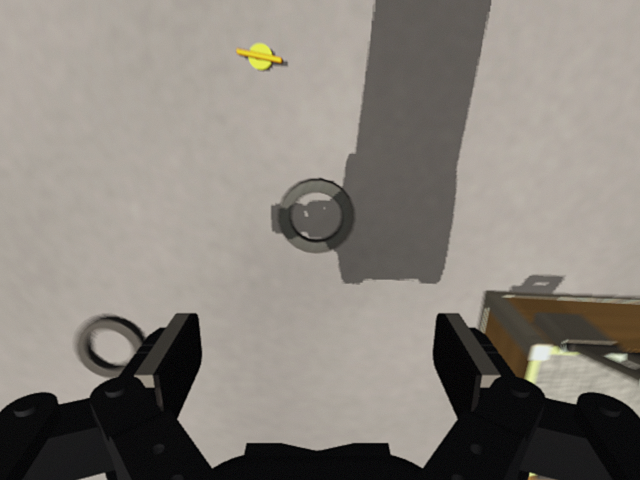

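The wrist view shows ring 1 at (317,215) beneath the gripper. Ring 2, at (110,345), is blurred, so it is being knocked aside now and I'll locate it again later. Going for ring 1.

Emit:
step_arm(
  motion=[
    [1, -0.012, -0.001, 0.036, 0.05],
    [1, 0, 0, 0.04, 0],
    [1, 0, 0, 0.04, 0],
    [1, 0, 0, 0.04, 0],
    [1, 0, 0, 0.03, 0],
    [1, 0, 0, 0.02, 0],
    [1, 0, 0, 0, 0],
  ],
  force=60,
)

```text
time: 3.58
eef_pos: [449.7, -158.1, -5.9]
tool_rot: [-0.013, -3.138, -0.0]
wrist_force: [-0.4, -0.2, -0.4]
gripper_width: 0.998
gripper_force: 0.0
```

Emit:
step_arm(
  motion=[
    [-1, 0, 0, 0, 0],
    [-1, 0, 0, 0, 0],
    [-1, 0, 0, 0, 0],
    [-1, 0, 0, 0, 0],
    [-1, 0, 0, 0, 0],
    [-1, 0, 0, 0, 0],
  ],
  force=60,
)

```text
time: 4.32
eef_pos: [451.7, -158.1, -3.0]
tool_rot: [0.009, 3.14, -0.003]
wrist_force: [-3.2, 0.3, 12.4]
gripper_width: 0.736
gripper_force: 62.3
```

Emit:
step_arm(
  motion=[
    [-1, 0, 0, -0.01, 0],
    [-1, 0, 0, -0.03, 0],
    [-1, 0, 0, -0.04, 0],
    [-1, 0, 0, -0.05, 0],
    [-1, 0, 0, -0.05, 0],
    [-1, 0, 0, -0.05, 0],
    [-1, 0, 0, -0.03, 0],
    [-1, 0, 0, 0, 0],
  ],
)

```text
time: 5.32
eef_pos: [452.6, -157.9, 258.2]
tool_rot: [0.01, 3.137, -0.004]
wrist_force: [-0.5, -0.6, -1.1]
gripper_width: 0.734
gripper_force: 65.7
```

```bash
python3 - <<'E'
from h import *
p,d,i,M=cap('wrist','w2.png')
p,d,i,M=cap('top','t2.png'); W=cloud(d,i,M)
np.savez('top1.npz',p=p,W=W)
v,u=np.where((W[:,:,2]>6)&(W[:,:,2]<14)&(W[:,:,1]<-200)&(W[:,:,0]>350)&(W[:,:,0]<780))
g=W[v,u];print(np.median(g,0),len(g)); ring(W,np.median(g,0)[:2])
plan((575,102,260),180)
print(telemetry.get_state()['wrist_force'],telemetry.get_state()['gripper_width'])
E
```

```text
[ 685.4 -628.6    8. ] 109
ring [ 686.  -606.9] 74 [20.8 27.6 48. ] z 9.972062948029134
from [ 450.7 -157.6  255.3] yaw 179.6 tilt -1.0
[[1, np.float64(-0.0123), np.float64(0.026), np.float64(-0.0005), np.float64(-0.001)], [1, np.float64(-0.0123), np.float64(0.026), np.float64(-0.0005), np.float64(-0.001)], [1, np.float64(-0.0123), np.float64(0.026), np.float64(-0.0005), np.float64(-0.001)], [1, np.float64(-0.0123), np.float64(0.026), np.float64(-0.0005), np.float64(-0.001)], [1, np.float64(-0.0123), np.float64(0.026), np.float64(-0.0005), np.float64(-0.001)], [1, np.float64(-0.0123), np.float64(0.026), np.float64(-0.0005), np.float64(-0.001)], [1, np.float64(-0.0124), np.float64(0.026), np.float64(-0.0005), np.float64(-0.001)], [1, np.float64(-0.0124), np.float64(0.026), np.float64(-0.0005), np.float64(-0.001)], [1, np.float64(-0.0124), np.float64(0.026), np.float64(-0.0005), np.float64(-0.001)], [1, np.float64(-0.0124), np.float64(0.026), np.float64(-0.0005), np.float64(-0.001)]]
[-0.2 -0.1 -1.4] 0.7376693014536291
```

View pics/w2.png

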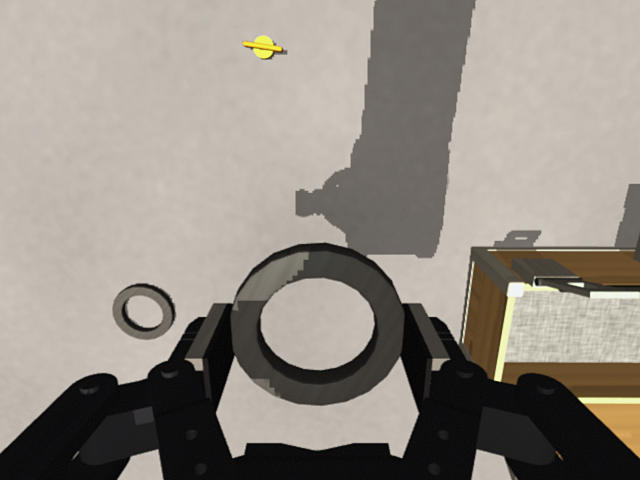

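Ring 1 is held level between the pads, with its centre at (318,323). Ring 2 has come to rest near (143,311). Carrying ring 1 over the case.

Emit:
step_arm(
  motion=[
    [-1, -0.012, 0.026, 0, 0],
    [-1, -0.012, 0.026, 0, 0],
    [-1, -0.012, 0.026, 0, 0],
    [-1, -0.012, 0.026, 0, 0],
    [-1, -0.012, 0.026, 0, 0],
    [-1, -0.012, 0.026, 0, 0],
    [-1, -0.013, 0.026, 0, 0],
    [-1, -0.013, 0.026, 0, 0],
    [-1, -0.013, 0.026, 0, 0],
    [-1, -0.013, 0.026, 0, 0],
  ],
)

```text
time: 6.68
eef_pos: [576.1, 102.4, 253.5]
tool_rot: [-0.009, -3.139, 0.001]
wrist_force: [-0.1, -1.0, -0.5]
gripper_width: 0.738
gripper_force: 65.7
```

Emit:
step_arm(
  motion=[
    [-1, 0, 0, 0, 0],
    [-1, 0, 0, 0.03, 0],
    [-1, 0, 0, 0.03, 0],
    [-1, 0, 0, 0.03, 0],
    [-1, 0, 0, 0, 0],
  ],
)

```text
time: 7.3
eef_pos: [574.2, 100.0, 162.4]
tool_rot: [-0.01, -3.135, 0.003]
wrist_force: [-0.3, 0.1, -0.2]
gripper_width: 0.738
gripper_force: 65.8
```

```bash
python3 - <<'E'
from h import *
plan((576,102,32),180)
p,d,i,M=cap('wrist','w3.png'); print(telemetry.get_state()['gripper_width'])
p,d,i,M=cap('scene','s3.png');cv2.imwrite('pics/s3c.png',cv2.resize(p[100:300,240:460],None,fx=3,fy=3,interpolation=2)[:,:,::-1])
E
```

```text
from [574.2 100.  162.4] yaw 179.6 tilt -1.0
[[1, np.float64(-0.0002), np.float64(0.0002), np.float64(0.013), np.float64(-0.001)], [1, np.float64(-0.0002), np.float64(0.0002), np.float64(0.013), np.float64(-0.001)], [1, np.float64(-0.0002), np.float64(0.0002), np.float64(0.013), np.float64(-0.001)], [1, np.float64(-0.0002), np.float64(0.0002), np.float64(0.013), np.float64(-0.001)], [1, np.float64(-0.0002), np.float64(0.0002), np.float64(0.013), np.float64(-0.001)], [1, np.float64(-0.0002), np.float64(0.0002), np.float64(0.013), np.float64(-0.001)], [1, np.float64(-0.0002), np.float64(0.0002), np.float64(0.013), np.float64(-0.001)], [1, np.float64(-0.0002), np.float64(0.0002), np.float64(0.013), np.float64(-0.001)], [1, np.float64(-0.0002), np.float64(0.0002), np.float64(0.013), np.float64(-0.001)], [1, np.float64(-0.0002), np.float64(0.0002), np.float64(0.013), np.float64(-0.001)]]
0.7354049725253391
```

View pics/s3c.png

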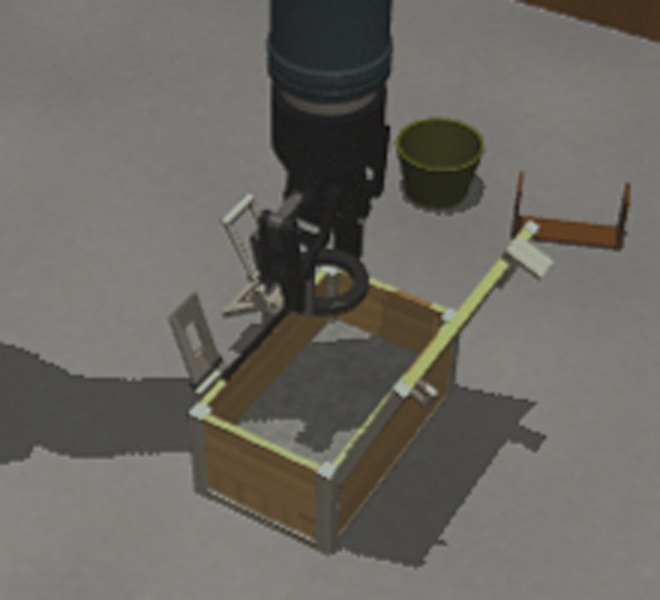

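The ring hangs level above the well and clear of the lid and the loop. Lowering it.

Emit:
step_arm(
  motion=[
    [-1, -0.001, 0.002, 0.03, 0],
    [-1, 0, 0, 0.03, 0],
    [-1, 0, 0, 0.03, 0],
    [-1, 0, 0, 0.02, 0],
    [-1, 0, 0, 0.015, 0],
    [-1, 0, 0, 0.004, 0],
    [-1, 0, 0, 0, 0],
    [-1, 0, 0, 0, 0],
  ],
)

```text
time: 8.4
eef_pos: [578.4, 103.9, 37.1]
tool_rot: [0.009, 3.14, 0.0]
wrist_force: [-0.7, -0.4, -0.1]
gripper_width: 0.736
gripper_force: 65.8
```

Emit:
step_arm(
  motion=[
    [-1, 0, 0, 0.003, 0],
    [-1, 0, 0, 0, 0],
  ],
)

```text
time: 8.65
eef_pos: [577.7, 103.7, 33.2]
tool_rot: [-0.009, -3.141, 0.0]
wrist_force: [-0.8, -1.0, -0.6]
gripper_width: 0.735
gripper_force: 65.8
```

Emit:
step_arm(
  motion=[
    [0.75, 0, 0, 0, 0],
    [0.75, 0, 0, 0, 0],
    [0.75, 0, 0, 0, 0],
    [0.75, 0, 0, 0, 0],
    [0.75, 0, 0, -0.02, 0],
    [0.75, 0, 0, -0.05, 0],
    [0.75, 0, 0, -0.05, 0],
    [0.75, 0, 0, -0.05, 0],
    [1, 0, 0, -0.05, 0],
    [1, 0, 0, 0, 0],
  ],
)

```text
time: 9.9
eef_pos: [580.0, 105.2, 258.9]
tool_rot: [0.008, 3.133, 0.003]
wrist_force: [-0.0, 0.7, 0.2]
gripper_width: 1.0
gripper_force: 0.0
```

```bash
python3 - <<'E'
from h import *
p,d,i,M=cap('wrist','w4.png'); W=cloud(d,i,M); ring(W,(575,102),41,50)
# ring2
p,d,i,M=cap('top','t4.png'); W=cloud(d,i,M)
m=(W[:,:,2]>6)&(W[:,:,2]<14)&(W[:,:,1]<-200)&(W[:,:,1]>-500)&(W[:,:,0]>350)&(W[:,:,0]<780)
g=W[m]; print(len(g),np.median(g,0)); c=ring(W,np.median(g,0)[:2])
plan((c[0],c[1],230),180)
E
```

```text
ring [578.6 103.4] 2347 [22.  27.6 32.5] z 45.658070455708355
425 [ 590.9 -350.8    9.6]
ring [ 589.1 -348.8] 385 [21.6 28.  32.9] z 9.773305748791927
from [577.7 103.8 254.3] yaw 179.7 tilt -1.0
[[1, np.float64(-0.0014), np.float64(-0.0453), np.float64(0.0024), np.float64(-0.001)], [1, np.float64(-0.0014), np.float64(-0.0453), np.float64(0.0024), np.float64(-0.001)], [1, np.float64(-0.0013), np.float64(-0.0453), np.float64(0.0024), np.float64(-0.001)], [1, np.float64(-0.0013), np.float64(-0.0453), np.float64(0.0024), np.float64(-0.001)], [1, np.float64(-0.0013), np.float64(-0.0453), np.float64(0.0024), np.float64(-0.001)], [1, np.float64(-0.0013), np.float64(-0.0453), np.float64(0.0024), np.float64(-0.001)], [1, np.float64(-0.0012), np.float64(-0.0453), np.float64(0.0024), np.float64(-0.001)], [1, np.float64(-0.0012), np.float64(-0.0453), np.float64(0.0024), np.float64(-0.001)], [1, np.float64(-0.0012), np.float64(-0.0453), np.float64(0.0024), np.float64(-0.001)], [1, np.float64(-0.0012), np.float64(-0.0453), np.float64(0.0024), np.float64(-0.001)]]
```

Ring 1 lies flat in the well at (579,103). Now ring 2.

Emit:
step_arm(
  motion=[
    [1, -0.001, -0.045, 0.002, 0],
    [1, -0.001, -0.045, 0.002, 0],
    [1, -0.001, -0.045, 0.002, 0],
    [1, -0.001, -0.045, 0.002, 0],
    [1, -0.001, -0.045, 0.002, 0],
    [1, -0.001, -0.045, 0.002, 0],
    [1, -0.001, -0.045, 0.002, 0],
    [1, -0.001, -0.045, 0.002, 0],
    [1, -0.001, -0.045, 0.002, 0],
    [1, 0.02, -0.045, 0.002, 0],
  ],
)

```text
time: 11.25
eef_pos: [563.9, -346.5, 231.5]
tool_rot: [-0.007, -3.14, -0.003]
wrist_force: [0.2, -0.1, -0.0]
gripper_width: 0.999
gripper_force: 0.0
```

Emit:
step_arm(
  motion=[
    [1, 0.02, 0, 0.02, 0],
    [1, 0, 0, 0, 0],
    [1, 0, 0, 0, 0],
  ],
)

```text
time: 11.62
eef_pos: [545.1, -344.8, 213.5]
tool_rot: [0.006, 3.141, 0.001]
wrist_force: [-0.4, 0.5, 0.3]
gripper_width: 1.0
gripper_force: 0.0
```

```bash
python3 - <<'E'
from h import *
p,d,i,M=cap('wrist','w5.png'); W=cloud(d,i,M); c=ring(W,(589,-349))
plan((c[0],c[1],-4),180,1)
E
```

```text
ring [ 591.2 -350.5] 2233 [21.9 27.7 32.6] z 10.64289714507754
from [ 545.6 -344.8  213.9] yaw 179.8 tilt -1.0
[[1, np.float64(-0.0457), np.float64(-0.0055), np.float64(0.2179), np.float64(-0.004)]]
```

Emit:
step_arm(
  motion=[
    [1, -0.044, -0.005, 0.02, 0],
    [1, 0, 0, 0.04, 0],
    [1, 0, 0, 0.04, 0],
    [1, 0, 0, 0.04, 0],
    [1, 0, 0, 0.04, 0],
    [1, 0, 0, 0.025, 0],
    [1, 0, 0, 0.01, 0],
    [1, 0, 0, 0, 0],
  ],
)

```text
time: 12.68
eef_pos: [588.8, -351.2, -1.3]
tool_rot: [0.009, 3.141, -0.0]
wrist_force: [1.4, 0.4, 0.3]
gripper_width: 1.002
gripper_force: 0.0
```

Emit:
step_arm(
  motion=[
    [-1, 0, 0, 0, 0],
    [-1, 0, 0, 0, 0],
    [-1, 0, 0, 0, 0],
    [-1, 0, 0, 0, 0],
    [-1, 0, 0, 0, 0],
    [-1, 0, 0, 0, 0],
  ],
)

```text
time: 13.42
eef_pos: [589.4, -351.8, 1.3]
tool_rot: [0.01, 3.139, -0.002]
wrist_force: [-3.7, 1.9, 11.8]
gripper_width: 0.726
gripper_force: 62.3
```

Emit:
step_arm(
  motion=[
    [-1, 0, 0, -0.01, 0],
    [-1, 0, 0, -0.03, 0],
    [-1, 0, 0, -0.04, 0],
    [-1, 0, 0, -0.05, 0],
    [-1, 0, 0, -0.05, 0],
    [-1, 0, 0, -0.05, 0],
    [-1, 0, 0, -0.03, 0],
    [-1, 0, 0, 0, 0],
  ],
)

```text
time: 14.42
eef_pos: [589.7, -351.7, 262.1]
tool_rot: [0.009, 3.136, -0.005]
wrist_force: [-0.1, 0.1, -0.5]
gripper_width: 0.726
gripper_force: 65.2
```

```bash
python3 - <<'E'
from h import *
s=telemetry.get_state();print(s['gripper_width'],s['gripper_force'])
p,d,i,M=cap('wrist','w6.png'); W=cloud(d,i,M)
plan((577,102,260),180)
p,d,i,M=cap('top','t6.png');W=cloud(d,i,M);
m=(W[:,:,2]>6)&(W[:,:,2]<14)&(W[:,:,1]<0)&(W[:,:,1]>-500)&(W[:,:,0]>350)&(W[:,:,0]<780); print(m.sum())
E
```

```text
0.7255188028182505 65.21348509937525
from [ 588.5 -351.4  259.7] yaw 179.7 tilt -1.0
[[1, np.float64(0.0014), np.float64(0.0453), np.float64(-0.0), np.float64(-0.001)], [1, np.float64(0.0014), np.float64(0.0453), np.float64(-0.0), np.float64(-0.001)], [1, np.float64(0.0014), np.float64(0.0453), np.float64(-0.0), np.float64(-0.001)], [1, np.float64(0.0013), np.float64(0.0453), np.float64(-0.0), np.float64(-0.001)], [1, np.float64(0.0013), np.float64(0.0453), np.float64(-0.0), np.float64(-0.001)], [1, np.float64(0.0013), np.float64(0.0453), np.float64(-0.0), np.float64(-0.001)], [1, np.float64(0.0013), np.float64(0.0453), np.float64(-0.0), np.float64(-0.001)], [1, np.float64(0.0012), np.float64(0.0453), np.float64(-0.0), np.float64(-0.001)], [1, np.float64(0.0012), np.float64(0.0453), np.float64(-0.0), np.float64(-0.001)], [1, np.float64(0.0012), np.float64(0.0453), np.float64(-0.0), np.float64(-0.001)]]
99
```

View pics/w6.png

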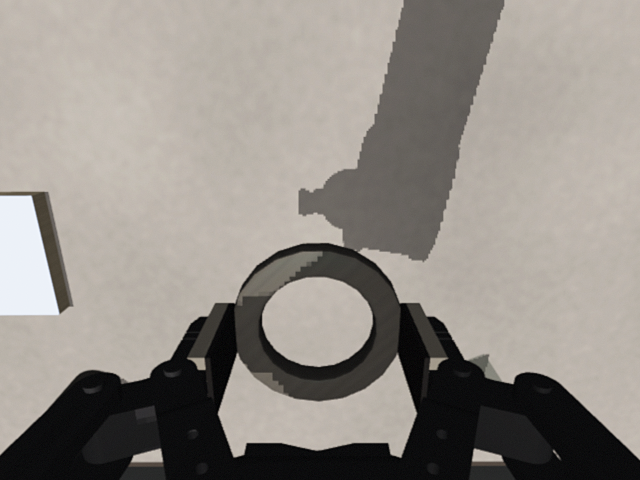

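Ring 2 is held level, with its centre at (317,322). Carrying it to the case to stack it on ring 1.

Emit:
step_arm(
  motion=[
    [-1, 0.001, 0.045, 0, 0],
    [-1, 0.001, 0.045, 0, 0],
    [-1, 0.001, 0.045, 0, 0],
    [-1, 0.001, 0.045, 0, 0],
    [-1, 0.001, 0.045, 0, 0],
    [-1, 0.001, 0.045, 0, 0],
    [-1, 0.001, 0.045, 0, 0],
    [-1, 0.001, 0.045, 0, 0],
    [-1, 0.001, 0.045, 0, 0],
    [-1, 0.001, 0.045, 0, 0],
  ],
)

```text
time: 15.78
eef_pos: [579.6, 99.7, 256.6]
tool_rot: [-0.009, -3.139, 0.001]
wrist_force: [-0.1, -0.3, -0.5]
gripper_width: 0.723
gripper_force: 65.2
```

Emit:
step_arm(
  motion=[
    [-1, 0, 0.003, 0, 0],
    [-1, 0, 0, 0, 0],
    [-1, 0, 0, 0.03, 0],
    [-1, 0, 0, 0.04, 0],
    [-1, 0, 0, 0.03, 0],
    [-1, 0, 0, 0, 0],
  ],
)

```text
time: 16.52
eef_pos: [579.1, 99.1, 155.6]
tool_rot: [-0.013, -3.136, 0.003]
wrist_force: [0.1, -0.0, -0.3]
gripper_width: 0.725
gripper_force: 65.4
```

```bash
python3 - <<'E'
from h import *
s=telemetry.get_state();print(s['gripper_width'],s['gripper_force'])
for k in range(3): print(telemetry.get_state()['eef_pos']); optics.capture('wrist')
plan((578,103,48),180,1)
E
```

```text
0.7249350062070108 65.3950260579586
[579.1  99.1 155.6]
[580.3 100.  157.6]
[581.2 100.8 158.8]
from [581.7 101.3 159.5] yaw 179.6 tilt -1.0
[[1, np.float64(0.0037), np.float64(0.0017), np.float64(0.1115), np.float64(-0.007)]]
```

Emit:
step_arm(
  motion=[
    [-1, 0.002, 0.001, 0.03, 0],
    [-1, 0, 0, 0.03, 0],
    [-1, 0, 0, 0.025, 0],
    [-1, 0, 0, 0.015, 0],
    [-1, 0, 0, 0.008, 0],
    [-1, 0, 0, 0, 0],
    [-1, 0, 0, 0, 0],
    [-1, 0, 0, 0, 0],
  ],
)

```text
time: 17.68
eef_pos: [579.2, 102.9, 51.0]
tool_rot: [0.009, 3.14, 0.0]
wrist_force: [1.1, 0.0, -0.0]
gripper_width: 0.727
gripper_force: 65.4
```

Emit:
step_arm(
  motion=[
    [-1, 0, 0, 0.003, 0],
    [-1, 0, 0, 0, 0],
  ],
)

```text
time: 17.92
eef_pos: [578.6, 102.7, 47.1]
tool_rot: [-0.009, -3.141, 0.0]
wrist_force: [0.4, -0.8, -1.4]
gripper_width: 0.724
gripper_force: 65.4
```

Emit:
step_arm(
  motion=[
    [0.75, 0, 0, 0, 0],
    [0.75, 0, 0, 0, 0],
    [0.75, 0, 0, 0, 0],
    [0.75, 0, 0, 0, 0],
    [0.75, 0, 0, -0.02, 0],
    [0.75, 0, 0, -0.05, 0],
    [0.75, 0, 0, -0.05, 0],
    [0.75, 0, 0, -0.05, 0],
    [1, 0, 0, -0.05, 0],
    [1, 0, 0, -0.02, 0],
  ],
)

```text
time: 19.18
eef_pos: [579.7, 103.7, 291.8]
tool_rot: [0.008, 3.136, 0.002]
wrist_force: [0.5, 0.8, -0.5]
gripper_width: 0.998
gripper_force: 0.0
```

```bash
python3 - <<'E'
from h import *
p,d,i,M=cap('wrist','w7.png'); W=cloud(d,i,M); ring(W,(578,103),51,60); ring(W,(578,103),41,49)
np.savez('w7.npz',p=p,W=W)
plan((577,102,280),180,1)
# hasp, lever from this view and scene
for n in ('wrist','scene','top'):
    p,d,i,M=cap(n); W=cloud(d,i,M)
    for nm,ylo,yhi in (('hasp',15,55),('loop',140,185),('mid',60,140)):
        m=(W[...,0]>440)&(W[...,0]<518)&(W[...,1]>ylo)&(W[...,1]<yhi)&(W[...,2]>96)&(W[...,2]<190); g=W[m]
        if len(g)>5:
            t=g[g[:,2]>np.max(g[:,2])-8]
            print(n,nm,len(g),'max',t.mean(0),'ext',g.min(0),g.max(0))
E
```

```text
ring [581.1 102.3] 2074 [22.  27.6 32.5] z 55.64577537500094
ring [575.  104.6] 452 [23.5 27.3 62.2] z 45.384252274803714
from [580.3 103.8 292.7] yaw 179.7 tilt -1.0
[[1, np.float64(0.0033), np.float64(-0.0018), np.float64(0.0127), np.float64(-0.005)]]
wrist hasp 1655 max [496.   36.5 160.3] ext [493.4  17.9  96.1] [517.9  54.3 163.4]
wrist loop 2315 max [460.1 165.4 148.5] ext [455.9 145.8  96. ] [490.7 185.  151.6]
scene hasp 298 max [495.2  34.9 157.9] ext [490.2  15.6  96. ] [517.7  53.  161.9]
scene loop 234 max [459.6 162.  146.8] ext [454.  143.4  96.1] [489.6 184.4 151.6]
top hasp 115 max [493.6  38.4 160. ] ext [491.5  19.8  96. ] [517.4  53.6 163.4]
top loop 215 max [457.5 165.5 147.5] ext [453.7 146.3  96. ] [487.  184.9 151.1]
```

View pics/w7.png

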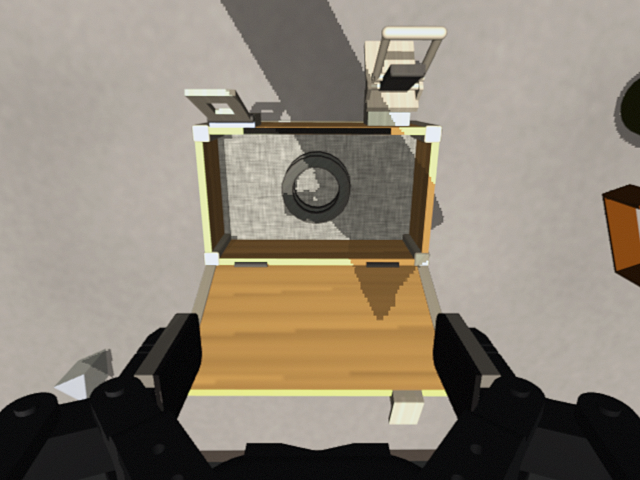

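The two rings are stacked flat in the well, at (316,187). The lid is open, and the hasp (215,105) and the loop (413,55) lean back clear of it. Next I shut the lid from behind with the fingers closed.

Emit:
step_arm(
  motion=[
    [-1, -0.03, 0, 0, 0],
    [-1, -0.04, 0, 0, 0],
    [-1, -0.04, 0, 0, 0],
    [-1, -0.04, 0, 0, 0],
    [-1, -0.012, 0, 0, 0],
    [-1, 0, 0, 0.03, 0],
    [-1, 0, 0, 0.035, 0],
    [-1, 0, 0, 0.035, 0],
    [-1, 0, 0, 0.025, 0],
    [-1, 0, 0, 0, 0],
  ],
)

```text
time: 20.62
eef_pos: [738.0, 101.2, 157.5]
tool_rot: [-0.008, -3.134, 0.003]
wrist_force: [-0.7, 0.4, 0.7]
gripper_width: 0.003
gripper_force: 0.0
```

Emit:
step_arm(
  motion=[
    [-1, 0.015, 0, 0, 0],
    [-1, 0.015, 0, 0, 0],
    [-1, 0.015, 0, 0, 0],
    [-1, 0.012, 0, 0, 0],
    [-1, 0.012, 0, 0, 0],
    [-1, 0.012, 0, 0, 0],
    [-1, 0.012, 0, 0, 0],
    [-1, 0.012, 0, 0, 0],
  ],
)

```text
time: 21.62
eef_pos: [638.1, 103.1, 165.5]
tool_rot: [0.01, 3.135, 0.002]
wrist_force: [2.0, 0.8, 2.4]
gripper_width: 0.001
gripper_force: 1.1
```

Emit:
step_arm(
  motion=[
    [-1, 0.01, 0, 0, 0],
    [-1, 0.01, 0, 0, 0],
    [-1, 0, 0, 0, 0],
    [-1, -0.02, 0, 0, 0],
    [-1, 0, 0, -0.03, 0],
    [-1, 0, 0, -0.04, 0],
    [-1, 0, 0, -0.04, 0],
    [-1, 0, 0, -0.03, 0],
    [-1, 0, 0, 0, 0],
    [-1, 0, 0, 0, 0],
  ],
)

```text
time: 22.88
eef_pos: [635.3, 102.1, 301.0]
tool_rot: [-0.009, -3.14, 0.001]
wrist_force: [-0.0, -0.0, 0.7]
gripper_width: 0.004
gripper_force: 0.0
```

Emit:
step_arm(
  motion=[
    [-1, 0.03, 0, 0, 0],
    [-1, 0.03, 0, 0, 0],
    [-1, 0, 0, 0, 0],
    [-1, 0, 0, 0, 0],
    [-1, 0, 0, 0, 0],
    [-1, 0, 0, 0, 0],
    [-1, 0, 0, 0, 0],
    [-1, 0, 0, 0, 0],
    [-1, 0, 0, 0, 0],
    [-1, 0, 0, 0, 0],
  ],
)

```text
time: 24.12
eef_pos: [575.8, 102.8, 302.3]
tool_rot: [0.009, 3.141, -0.0]
wrist_force: [-0.4, -0.2, -0.7]
gripper_width: 0.001
gripper_force: 0.0
```

```bash
python3 - <<'E'
from h import *
p,d,i,M=cap('wrist'); W=cloud(d,i,M); np.savez('w8.npz',p=p,W=W)
p2,d2,i2,M2=cap('scene'); W2=cloud(d2,i2,M2); np.savez('s8.npz',p=p2,W=W2)
cv2.imwrite('pics/c8.png',np.hstack([cv2.resize(p,(440,330)),cv2.resize(p2[145:285,280:440],(360,330),interpolation=2)])[:,:,::-1])
s=telemetry.get_state();print(s['eef_pos'],s['wrist_force'])
E
```

```text
[575.7 102.8 302.3] [0.4 0.4 0.1]
```

View pics/c8.png

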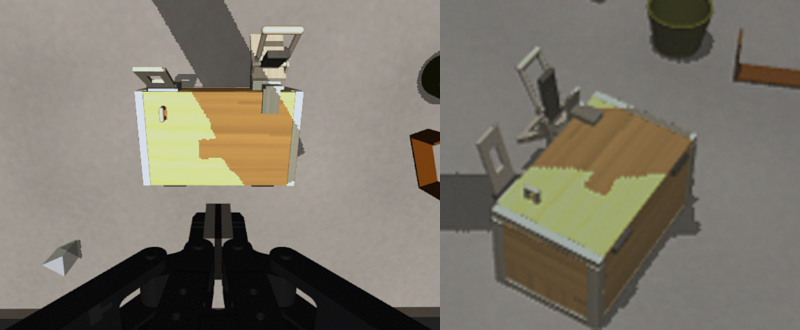

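The lid is down. The loop still leans back (280,30), the lever stands upright (272,60) and the staple (163,113) is clear. Now measuring the latch.

```bash
python3 - <<'E'
from h import *
for n in ('w8','s8'):
    z=np.load(n+'.npz');W=z['W'];p=z['p'].astype(int)
    def box(nm,x0,x1,y0,y1,z0,z1,f=None):
        m=(W[...,0]>x0)&(W[...,0]<x1)&(W[...,1]>y0)&(W[...,1]<y1)&(W[...,2]>z0)&(W[...,2]<z1)
        if f is not None: m&=f
        g=W[m]
        if len(g): print(n,nm,len(g),np.percentile(g,2,0),np.percentile(g,98,0),np.mean(g,0))
    br=p.sum(2)
    box('lid front',516,525,60,140,80,112); box('lid back',625,632,60,140,80,112)
    box('keeper',500,560,140,190,103,130)
    for z0 in range(90,160,10): box('latch%d dark'%z0,440,512,140,190,z0,z0+10,br<160); box('latch%d lite'%z0,440,512,140,190,z0,z0+10,br>=160)
    box('staple',515,580,15,60,106,130)
    box('hasp tip',470,520,15,60,155,170); box('hasp mid',470,520,15,60,120,130)
E
```

```text
w8 lid front 672 [520.7  61.6  83.7] [524.8 138.3 103.5] [522.4  99.9  98.8]
w8 lid back 614 [625.2  61.6  97.9] [631.9 138.1 100.9] [628.5 100.3  99.3]
w8 keeper 1180 [513.  151.5 103.1] [546.3 175.9 126. ] [528.9 165.2 110.1]
w8 latch90 dark 83 [487.2 154.2  90.3] [492.1 177.1  99.9] [490.8 165.1  95.2]
w8 latch90 lite 89 [480.8 144.6  90.1] [493.8 187.4  99.9] [489.  163.   93.8]
w8 latch100 dark 99 [484.  153.8 100.2] [490.  176.5 109.6] [488.6 164.5 105. ]
w8 latch100 lite 104 [479.1 146.3 100.2] [488.5 185.4 109.8] [483.3 155.1 103.9]
w8 latch110 dark 112 [483.1 154.1 110.2] [488.  177.3 119.9] [486.7 165.3 115.2]
w8 latch110 lite 103 [473.5 146.4 110.4] [481.6 185.1 119.9] [477.3 161.3 115.7]
w8 latch120 dark 38 [479.9 154.1 120.3] [486.1 173.6 129.8] [484.2 158.4 123.5]
w8 latch120 lite 156 [468.2 146.5 120.3] [479.1 185.2 129.9] [472.6 165.7 125. ]
w8 latch130 dark 75 [480.1 154.2 130.4] [485.8 175.7 135.4] [484.8 163.5 133. ]
w8 latch130 lite 538 [464.6 146.9 130.8] [484.5 184.8 139.4] [476.8 166.1 134.9]
w8 latch140 lite 755 [456.2 146.6 141.1] [464.8 185.5 149.9] [460.4 1
[... 943 characters left out ...]
 latch110 lite 16 [470.9 143.9 111.3] [484.3 170.5 118.8] [476.4 150.1 114.8]
s8 latch120 dark 20 [478.3 152.4 120.8] [484.7 174.9 129.2] [482.5 161.1 124.3]
s8 latch120 lite 19 [465.3 144.5 120.5] [500.2 182.4 127.9] [472.3 158.1 124.3]
s8 latch130 dark 10 [479.  154.6 130.1] [485.3 172.  134.7] [483.3 162.9 131.5]
s8 latch130 lite 43 [460.  146.  130.4] [483.4 182.9 139. ] [471.8 164.4 133.5]
s8 latch140 lite 45 [454.9 143.5 140.2] [463.8 182.5 149.3] [459.6 162.9 145.6]
s8 staple 28 [537.1  31.3 106.6] [552.8  37.2 117.8] [544.5  33.6 112.3]
s8 hasp tip 38 [490.7  20.  155.3] [497.6  52.  162. ] [494.8  34.7 158.3]
s8 hasp mid 39 [501.2  19.1 120.4] [508.5  50.3 129.8] [505.1  34.4 124.9]
```

Emit:
step_arm(
  motion=[
    [-1, 0.036, 0.015, 0, 0],
    [-1, 0.036, 0.015, 0, 0],
    [-1, 0.037, 0.016, 0, 0],
    [-1, 0.037, 0.016, 0, 0],
    [-1, 0, 0, 0.04, 0],
    [-1, 0, 0, 0.04, 0],
    [-1, 0, 0, 0.04, 0],
    [-1, 0, 0, 0.03, 0],
    [-1, 0, 0, 0.005, 0],
    [-1, 0, 0, 0, 0],
  ],
)

```text
time: 25.48
eef_pos: [430.5, 166.0, 147.9]
tool_rot: [0.009, 3.141, 0.001]
wrist_force: [0.8, -0.6, 0.7]
gripper_width: -0.002
gripper_force: 0.0
```

Emit:
step_arm(
  motion=[
    [-1, 0, 0, 0, 0],
    [-1, 0, 0, 0, 0],
  ],
)

```text
time: 25.72
eef_pos: [430.8, 165.8, 148.2]
tool_rot: [0.01, 3.14, 0.0]
wrist_force: [-0.1, 0.7, 0.2]
gripper_width: 0.001
gripper_force: 0.0
```

Emit:
step_arm(
  motion=[
    [-1, 0, 0, 0.004, 0],
    [-1, -0.01, 0, 0, 0],
    [-1, -0.008, 0, 0, 0],
    [-1, -0.008, 0, 0, 0],
    [-1, -0.008, 0, 0, 0],
    [-1, -0.008, 0, 0, 0],
    [-1, -0.007, 0, 0, 0],
    [-1, 0, 0, 0, 0],
  ],
)

```text
time: 26.72
eef_pos: [479.6, 165.4, 143.2]
tool_rot: [0.01, 3.141, 0.0]
wrist_force: [-0.1, 0.5, 0.5]
gripper_width: 0.002
gripper_force: 0.0
```

```bash
cat >> h.py <<'E'
def latch(show=None):
    p,d,i,M=cap('scene'); W=cloud(d,i,M)
    m=(W[...,0]>440)&(W[...,0]<560)&(W[...,1]>140)&(W[...,1]<190)&(W[...,2]>104)&(W[...,2]<200)
    if show: cv2.imwrite('pics/'+show,cv2.resize(p[135:285,270:430],(640,600),interpolation=2)[:,:,::-1])
    g=W[m]
    for a in range(440,560,10):
        h=g[(g[:,0]>=a)&(g[:,0]<a+10)]
        if len(h): print(a,len(h),h.mean(0),'zmax',h[:,2].max())
E
python3 - <<'E'
from h import *
latch()
s=telemetry.get_state();print(s['eef_pos'],s['wrist_force'])
E
```

```text
470 49 [476.  155.1 156. ] zmax 196.84040692827364
480 161 [485.8 160.2 149.6] zmax 197.99243707867856
490 93 [492.4 163.3 166.2] zmax 199.419502611981
500 41 [503.1 163.  147.7] zmax 152.38750907651206
510 57 [514.9 163.5 114.2] zmax 125.43392015768961
520 23 [524.5 164.5 105.8] zmax 108.28532487503367
530 27 [535.1 164.5 106.2] zmax 108.80044036179788
540 12 [542.2 165.  105.9] zmax 108.7785531163388
[479.1 165.4 143.2] [-0.5 -0.3 -0. ]
```

Emit:
step_arm(
  motion=[
    [-1, 0, 0, 0, 0],
    [-1, 0, 0, 0, 0],
    [-1, 0, 0, -0.02, 0],
    [-1, 0, 0, -0.03, 0],
    [-1, 0, 0, -0.03, 0],
    [-1, 0, 0, 0, 0],
  ],
)

```text
time: 27.52
eef_pos: [480.7, 166.4, 226.6]
tool_rot: [0.009, 3.136, 0.002]
wrist_force: [0.3, 0.6, 0.7]
gripper_width: -0.002
gripper_force: 0.0
```

```bash
python3 - <<'E'
from h import *
latch('s9.png')
s=telemetry.get_state();print(s['eef_pos'],s['wrist_force'])
E
```

```text
470 18 [477.5 161.3 129.9] zmax 135.38337335412223
480 84 [483.9 163.3 119.5] zmax 136.98060808798766
490 1 [498.4 145.9 106.5] zmax 106.5359676273589
500 4 [504.7 147.1 105.3] zmax 105.98416859392944
510 68 [514.9 162.9 112.6] zmax 125.59066799204345
520 31 [524.4 164.1 108.2] zmax 112.67043518237381
530 58 [535.1 162.2 110.7] zmax 115.2799906719215
540 12 [543.6 164.2 106.1] zmax 108.902800497837
[479.9 165.6 225. ] [0.4 0.  0.6]
```

View pics/s9.png

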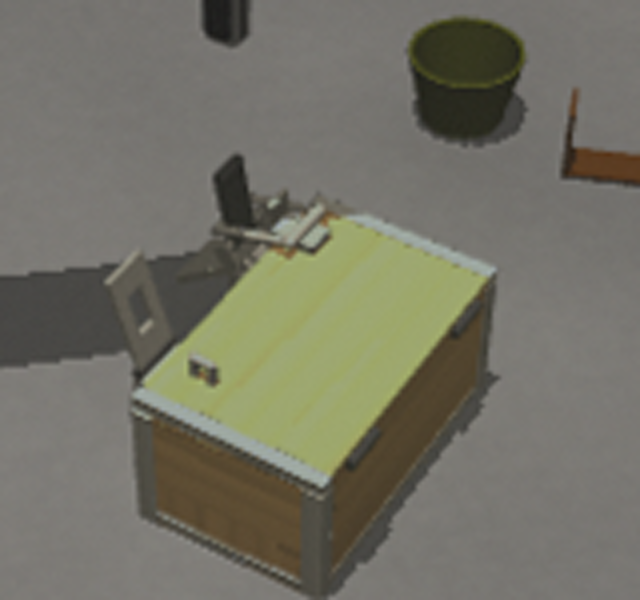

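The loop now lies over the keeper behind its post, around (300,230), and the lever stands at (233,190). Next I bring the fingers to the +x side of the lever tip.

Emit:
step_arm(
  motion=[
    [-1, -0.027, -0.001, 0, 0],
    [-1, 0, 0, 0.03, 0],
    [-1, 0, 0, 0.03, 0],
    [-1, 0, 0, 0.022, 0],
    [-1, 0, 0, 0.01, 0],
    [-1, 0, 0, 0, 0],
    [-1, 0, 0, 0, 0],
  ],
)

```text
time: 28.45
eef_pos: [506.6, 164.5, 132.1]
tool_rot: [0.009, 3.14, 0.001]
wrist_force: [0.1, 0.1, 0.2]
gripper_width: 0.001
gripper_force: 0.0
```

Emit:
step_arm(
  motion=[
    [-1, 0, 0, 0.002, 0],
    [-1, 0.01, 0, 0, 0],
    [-1, 0.008, 0, 0.001, 0],
    [-1, 0.008, 0, 0.003, 0],
    [-1, 0.006, 0, 0.005, 0],
    [-1, 0.006, 0, 0.006, 0],
    [-1, 0, 0, 0, 0],
  ],
)

```text
time: 29.32
eef_pos: [467.0, 164.2, 113.6]
tool_rot: [-0.008, -3.14, 0.001]
wrist_force: [-0.6, 0.8, 0.9]
gripper_width: -0.003
gripper_force: 0.0
```

```bash
python3 - <<'E'
from h import *
latch()
s=telemetry.get_state();print(s['eef_pos'],s['wrist_force'])
E
```

```text
440 1 [448.  153.4 113.6] zmax 113.60480876969496
450 29 [456.3 153.7 133.6] zmax 181.95452055619626
460 58 [465.2 151.9 137.4] zmax 181.16843273930397
470 176 [476.3 158.3 155.2] zmax 199.48356832070044
480 70 [482.7 162.1 186.9] zmax 199.9898049968475
500 5 [506.4 145.7 105.8] zmax 106.53795822340248
510 62 [514.7 162.7 114.1] zmax 126.63021394149416
520 54 [525.5 163.6 111.4] zmax 115.52463175274715
530 20 [535.5 163.5 106.1] zmax 108.40768583487625
540 11 [543.  163.1 106.8] zmax 109.10566255476738
[467.5 164.2 113.8] [-1.   0.5 -0.2]
```

Emit:
step_arm(
  motion=[
    [-1, 0.005, 0, 0.01, 0],
    [-1, 0.003, 0, 0.007, 0],
    [-1, 0.003, 0, 0.007, 0],
    [-1, 0.004, 0, 0.007, 0],
    [-1, 0.004, 0, 0.006, 0],
    [-1, 0, 0, 0, 0],
  ],
)

```text
time: 30.12
eef_pos: [447.7, 164.1, 76.5]
tool_rot: [-0.008, -3.139, 0.002]
wrist_force: [-0.2, -0.4, -0.3]
gripper_width: 0.004
gripper_force: 0.0
```

Emit:
step_arm(
  motion=[
    [-1, 0, 0, 0.005, 0],
    [-1, 0, 0, 0.005, 0],
    [-1, 0, 0, 0, 0],
  ],
)

```text
time: 30.5
eef_pos: [449.1, 164.6, 67.1]
tool_rot: [-0.009, -3.141, 0.0]
wrist_force: [0.6, 0.5, -0.2]
gripper_width: 0.002
gripper_force: 0.1
```

Emit:
step_arm(
  motion=[
    [-1, 0, 0, 0.004, 0],
    [-1, 0, 0, 0.004, 0],
    [-1, 0, 0, 0, 0],
  ],
)

```text
time: 30.88
eef_pos: [450.1, 165.0, 64.2]
tool_rot: [0.008, 3.138, -0.007]
wrist_force: [-18.5, -10.9, 74.2]
gripper_width: -0.002
gripper_force: 34.8
```

```bash
python3 - <<'E'
from h import *
latch('s10.png')
s=telemetry.get_state();print(s['eef_pos'],s['wrist_force'])
E
```

```text
440 17 [445.  151.3 122.6] zmax 135.02553301122248
450 55 [457.7 153.9 139.3] zmax 178.9640934893299
460 211 [464.3 160.9 144.6] zmax 184.05529184994907
470 7 [477.2 148.6 191.7] zmax 197.8658452654554
480 20 [484.7 157.9 196.7] zmax 199.52558704749538
510 55 [515.4 161.9 113.8] zmax 123.22236115026294
520 35 [522.5 163.6 108.7] zmax 114.1460068216162
530 10 [534.9 163.7 104.9] zmax 106.26226880264892
540 5 [543.3 158.1 105.7] zmax 107.15086302757913
[450.2 165.   64.2] [-17.8 -10.5  73.6]
```

View pics/s10.png

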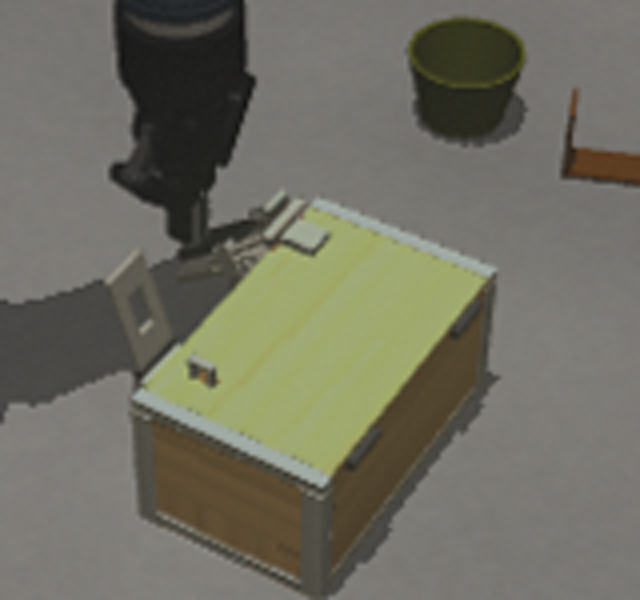

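The lever is down hard on its base (74 N at z = 64), and the loop is drawn against the post at (285,218). Backing off upward to check.

Emit:
step_arm(
  motion=[
    [-1, 0, 0, -0.006, 0],
    [-1, 0.005, 0, -0.02, 0],
    [-1, 0.01, 0, -0.04, 0],
    [-1, 0.01, 0, -0.05, 0],
    [-1, 0, 0, -0.05, 0],
    [-1, 0, 0, -0.05, 0],
    [-1, 0, 0, 0, 0],
    [-1, 0, 0, 0, 0],
  ],
)

```text
time: 31.92
eef_pos: [423.6, 164.1, 274.6]
tool_rot: [-0.01, -3.141, 0.001]
wrist_force: [0.0, 0.5, -0.2]
gripper_width: 0.001
gripper_force: 0.0
```

```bash
python3 - <<'E'
from h import *
p,d,i,M=cap('wrist'); W=cloud(d,i,M)
p2,d2,i2,M2=cap('scene'); W2=cloud(d2,i2,M2)
for W_ in (W,W2):
    def box(nm,x0,x1,y0,y1,z0,z1):
        m=(W_[...,0]>x0)&(W_[...,0]<x1)&(W_[...,1]>y0)&(W_[...,1]<y1)&(W_[...,2]>z0)&(W_[...,2]<z1); g=W_[m]
        if len(g): print(nm,len(g),np.percentile(g,2,0),np.percentile(g,98,0),np.mean(g,0))
    box('lid front',516,525,60,140,90,112); box('lid back',625,632,60,140,90,112)
    for a in range(440,560,10): box('y164 x%d'%a,a,a+10,155,174,40,140)
s=telemetry.get_state();print(s['eef_pos'],s['wrist_force'])
E
```

```text
lid front 795 [520.1  61.3  90.3] [524.8 130.8 101.2] [521.8  95.3  97.2]
y164 x440 85 [446.9 155.6  61. ] [449.8 173.9  65.1] [448.4 164.7  62.9]
y164 x450 253 [450.3 155.6  63. ] [459.7 173.9  69.6] [455.1 164.7  65.8]
y164 x460 271 [460.2 155.7  68.3] [469.8 173.7  76.4] [465.  164.6  72.1]
y164 x470 282 [470.2 155.7  75.4] [479.8 173.6  83.4] [475.  164.6  79.2]
y164 x480 285 [480.3 155.7  82.4] [489.8 173.4  90.4] [485.1 164.6  86.4]
y164 x490 126 [490.1 155.5  78.6] [499.9 173.5  91.3] [495.4 164.5  84.5]
y164 x500 186 [500.1 155.4  80. ] [507.  173.5  85.4] [503.4 164.5  83.1]
y164 x510 79 [514.9 155.8  67.7] [518.6 173.9  70.4] [516.8 164.8  69. ]
lid front 61 [518.3  61.8  95.9] [525.  136.4 100.7] [521.7  96.   97.7]
lid back 84 [625.1  61.4  94.7] [631.9 137.7 100. ] [628.4  99.7  97.3]
y164 x440 9 [444.  155.8  53.8] [449.7 170.4  64.3] [447.3 163.7  60.2]
y164 x450 23 [450.1 155.2  46.6] [459.4 172.   68.2] [454.6 162.6  57.8]
y164 x460 17 [460.7 155.7  53. ] [469.7 173.   75.4] [465.2 163.1  66.3]
y164 x470 11 [470.7 155.1  72.1] [479.6 171.5  82.8] [474.9 163.3  78.5]
y164 x480 14 [480.6 158.1  73.8] [489.5 173.8  89.1] [485.3 165.7  84.9]
y164 x490 12 [490.2 156.2  76.5] [496.2 171.4  89.4] [492.1 162.8  83.8]
y164 x500 11 [501.  157.6  69.6] [508.8 171.5 101.9] [504.8 161.9  81.5]
y164 x510 36 [511.1 155.8  94.2] [519.8 173.  122.6] [515.2 164.1 113.6]
y164 x520 34 [520.6 155.4  96.6] [529.8 173.  112.2] [524.7 163.3 104.7]
y164 x530 27 [530.9 155.6  97.9] [539.7 173.6 106.9] [534.9 162.7 103.2]
y164 x540 31 [540.4 155.9  95.5] [549.7 173.2 106. ] [545.2 163.8 100.4]
y164 x550 22 [550.4 155.4  95.4] [559.9 172.2 100.8] [555.3 162.5  97.8]
[423.2 164.1 273.9] [ 0.3 -0.3 -0.5]
```

The lever lies closed at 35° down and the lid's front edge has dropped about 2.4 mm, so the seal is pulled tight. Now the hasp.

Emit:
step_arm(
  motion=[
    [-1, -0.01, -0.032, 0, 0],
    [-1, -0.01, -0.032, 0, 0],
    [-1, -0.01, -0.032, 0, 0],
    [-1, -0.012, -0.033, 0, 0],
    [-1, 0, 0, 0.03, 0],
    [-1, 0, 0, 0.04, 0],
    [-1, 0, 0, 0.035, 0],
    [-1, 0, 0, 0.017, 0],
    [-1, 0, 0, 0, 0],
    [-1, 0, 0, 0, 0],
  ],
)

```text
time: 33.28
eef_pos: [466.1, 35.7, 154.2]
tool_rot: [0.009, 3.14, 0.0]
wrist_force: [-0.6, -0.3, -0.6]
gripper_width: -0.0
gripper_force: 0.0
```

Emit:
step_arm(
  motion=[
    [-1, -0.012, 0, 0.002, 0],
    [-1, -0.01, 0, 0, 0],
    [-1, -0.011, 0, -0.001, 0],
    [-1, -0.01, 0, 0.001, 0],
    [-1, -0.008, 0, 0.003, 0],
    [-1, -0.008, 0, 0.004, 0],
    [-1, -0.008, 0, 0.005, 0],
    [-1, -0.005, 0, 0.005, 0],
    [-1, -0.005, 0, 0.005, 0],
    [-1, 0, 0, 0, 0],
  ],
)

```text
time: 34.52
eef_pos: [542.3, 35.0, 128.7]
tool_rot: [-0.009, -3.141, -0.0]
wrist_force: [-0.2, -0.2, -0.3]
gripper_width: -0.001
gripper_force: 0.0
```

```bash
python3 - <<'E'
from h import *
p,d,i,M=cap('scene'); W=cloud(d,i,M)
cv2.imwrite('pics/s11.png',cv2.resize(p[135:285,270:430],(640,600),interpolation=2)[:,:,::-1])
s=telemetry.get_state();print(s['eef_pos'],s['wrist_force'])
E
```

```text
[542.2  35.  129. ] [0.3 0.6 0.3]
```

View pics/s11.png

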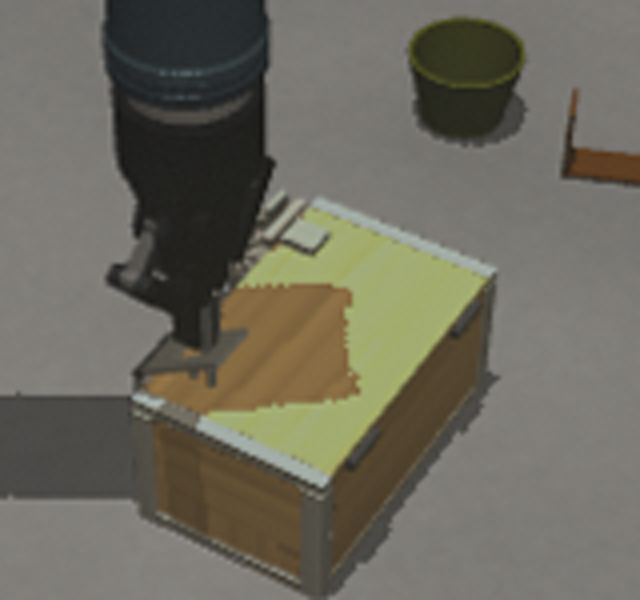

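The fingers have pushed the hasp forward over the staple to about 30°, with its tip at (245,335). I lift, shift to the tip and press down beyond the staple.

Emit:
step_arm(
  motion=[
    [-1, 0, 0, -0.02, 0],
    [-1, -0.024, 0, 0, 0],
    [-1, 0, 0, 0, 0],
    [-1, 0, 0, 0.012, 0],
    [-1, 0, 0, 0.01, 0],
    [-1, 0, 0, 0.008, 0],
    [-1, 0, 0, 0.006, 0],
    [-1, 0, 0, 0.004, 0],
    [-1, 0, 0, 0, 0],
  ],
)

```text
time: 35.7
eef_pos: [566.0, 34.8, 108.9]
tool_rot: [-0.009, -3.141, 0.0]
wrist_force: [0.5, 0.2, 1.1]
gripper_width: 0.0
gripper_force: 0.0
```

Emit:
step_arm(
  motion=[
    [-1, 0, 0, 0.003, 0],
    [-1, 0, 0, 0, 0],
  ],
)

```text
time: 35.95
eef_pos: [566.3, 34.8, 106.2]
tool_rot: [-0.009, -3.141, 0.0]
wrist_force: [-0.6, 0.0, 0.3]
gripper_width: -0.001
gripper_force: 0.0
```

Emit:
step_arm(
  motion=[
    [-1, 0, 0, 0.002, 0],
    [-1, 0, 0, 0.001, 0],
    [-1, 0, 0, 0, 0],
  ],
)

```text
time: 36.33
eef_pos: [566.3, 34.9, 103.2]
tool_rot: [-0.009, -3.141, -0.0]
wrist_force: [0.5, -0.3, -0.2]
gripper_width: -0.002
gripper_force: 0.0
```

Emit:
step_arm(
  motion=[
    [-1, 0, 0, 0.002, 0],
    [-1, 0, 0, 0, 0],
  ],
)

```text
time: 36.58
eef_pos: [566.4, 34.9, 102.6]
tool_rot: [0.009, 3.142, -0.002]
wrist_force: [-5.5, -1.6, 13.1]
gripper_width: -0.001
gripper_force: 6.8
```

Contact at 13 N. I raise straight up, move clear and check.

Emit:
step_arm(
  motion=[
    [-1, 0, 0, -0.01, 0],
    [-1, 0, 0, -0.03, 0],
    [-1, 0, 0, -0.05, 0],
    [-1, 0, 0, -0.05, 0],
    [-1, 0.04, 0, -0.04, 0],
    [-1, 0.05, -0.03, 0, 0],
    [-1, 0.05, -0.05, 0, 0],
    [-1, 0, -0.05, 0, 0],
    [-1, 0, 0, 0, 0],
    [-1, 0, 0, 0, 0],
  ],
)

```text
time: 37.83
eef_pos: [431.6, -87.9, 281.4]
tool_rot: [0.009, 3.141, 0.001]
wrist_force: [-0.5, 0.6, 0.9]
gripper_width: 0.003
gripper_force: 0.0
```

```bash
python3 - <<'E'
from h import *
p,d,i,M=cap('scene'); W=cloud(d,i,M)
q=cap('top')[0]
cv2.imwrite('pics/s12.png',np.hstack([cv2.resize(p[145:280,290:420],(578,600),interpolation=2),cv2.resize(q,(222,166)).repeat(1,0) if 0 else cv2.copyMakeBorder(cv2.resize(q,(222,166)),0,434,0,0,0)])[:,:,::-1])
for W_ in (W,):
    for a in range(505,585,10):
        m=(W_[...,0]>a)&(W_[...,0]<a+10)&(W_[...,1]>20)&(W_[...,1]<50)&(W_[...,2]>90)&(W_[...,2]<140); g=W_[m]
        if len(g): print(a,len(g),np.median(g,0),g[:,2].max())
    m=(W_[...,0]>519)&(W_[...,0]<525)&(W_[...,1]>60)&(W_[...,1]<140)&(W_[...,2]>90); print('lid',np.percentile(W_[m],98,0))
print(telemetry.get_state()['wrist_force'],telemetry.get_state()['eef_pos'])
E
```

```text
505 26 [511.9  33.7 102.8] 106.16378708180503
515 44 [519.7  35.9 102.2] 106.22521469323192
525 37 [530.2  32.2 102.3] 103.74442861264072
535 41 [540.2  32.8 102.7] 116.69611021587298
545 50 [550.8  33.1 102. ] 115.33909762390806
555 43 [560.5  35.7 102.3] 105.38609844189375
565 59 [571.3  35.7 101.6] 105.35072045990489
575 46 [580.4  35.2  97.6] 101.9186469954276
lid [524.5 139.2 100.2]
[ 0.   0.  -0.6] [431.8 -87.1 281.4]
```

View pics/s12.png

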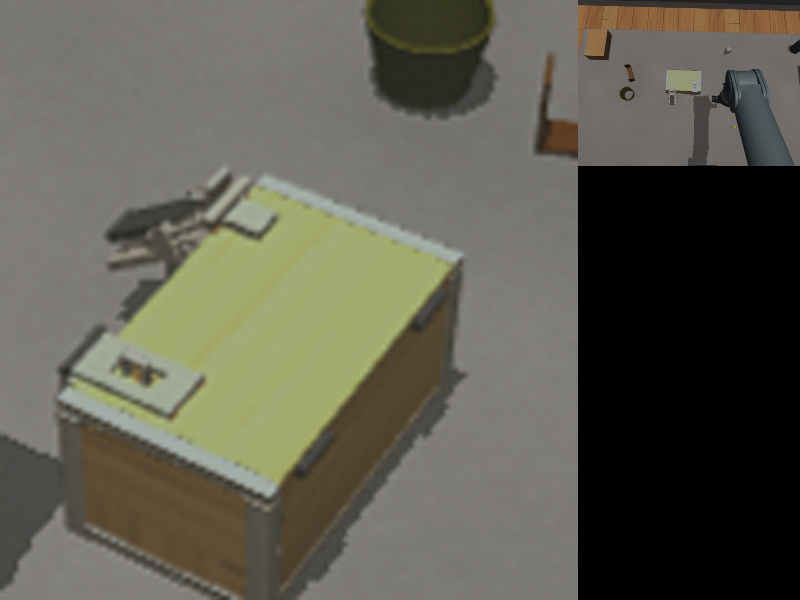

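The hasp lies flat with the staple through its slot (140,370). The lever (155,215) looks slightly raised above its base here, so I check its angle before handing in.

```bash
python3 - <<'E'
from h import *
for n in ('scene','wrist','top'):
    p,d,i,M=cap(n); W=cloud(d,i,M)
    m=(W[...,0]>440)&(W[...,0]<486)&(W[...,1]>153)&(W[...,1]<176)&(W[...,2]>40)&(W[...,2]<140); g=W[m]; c=p[m].astype(int).sum(1)
    for a in range(440,486,8):
        k=(g[:,0]>=a)&(g[:,0]<a+8)
        if k.any(): print(n,a,k.sum(),np.median(g[k],0),g[k][:,2].max())
    mb=(W[...,0]>430)&(W[...,0]<510)&(W[...,1]>176)&(W[...,1]<200)&(W[...,2]>20)
    print('side',W[mb].min(0) if mb.any() else 0, W[mb].max(0) if mb.any() else 0)
E
```

```text
scene 440 7 [446.3 166.8  60. ] 62.264139138978294
scene 448 23 [451.8 161.9  61. ] 65.78501990007396
scene 456 22 [459.9 158.2  66.9] 70.8860162756281
scene 464 17 [468.  161.5  72. ] 77.69002967285837
scene 472 13 [475.4 162.1  78.6] 82.79311452521165
scene 480 6 [482.8 164.8  84.7] 86.35436598714568
side [450.4 176.5  60.4] [495.9 188.1  92.1]
wrist 440 48 [447.3 164.6  61.4] 63.458430397548284
wrist 448 288 [452.3 161.1  63.4] 67.16718417413568
wrist 456 341 [459.9 160.8  67.3] 72.47542296351548
wrist 464 354 [468.  160.4  72.9] 79.2337703039558
wrist 472 359 [476.1 160.7  78.6] 83.99880470881817
wrist 480 232 [483.  162.7  84.1] 88.84592584985785
side [447.  176.   59.3] [509.9 188.5 104.5]
top 440 14 [446.5 163.   61.3] 66.47844882190043
top 448 47 [452.2 164.3  63.2] 68.8287638022548
top 456 55 [459.8 164.1  67.4] 74.22574046631121
top 464 54 [467.8 163.2  74. ] 80.67306360722728
top 472 57 [476.  164.   79.7] 85.79637181744624
top 480 37 [483.2 164.2  85.4] 92.48066867965031
side [446.2 176.1  45.9] [509.9 188.3 106.9]
```

```bash
python3 -c "
from cell import close_job
print(close_job())"
```

```text
the job is handed in; nothing more can be done
None
```

The job is done and handed in at about 38 s of the 210 s allowed: both gel frames are stacked in the case, the lid is shut and latched tight on its seal, the hasp is down over the staple, and the bystanders were not touched.

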